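Refit the pulled-off knob of the pool scoring console and hold it pressed

TASK

The knob has come off the electronic scoring console in the games room. Pick up the loose knob, turn it so that the flat in its hole matches the flat on the bare shaft, push it fully home on the shaft, then press it all the way down against the spring to clear the score and finish while still holding it pressed down. Leave the chalk, mug and tin where they are.

Things in the scene. Friction and masses are not known exactly. Their poses are not given: they have to be found in the camera images.
- knob: Loose black knob, 42 mm high, standing hole down. Origin: centre of underside, z up. Skirt 44 mm diameter, z 0-18 mm; on it a grip bar along x, 38 long, 14 thick (y), z 18-42. Pointer nose (to x = 26 mm) and white line on top mark +x. In its underside a blind D-bore 18 mm diameter, 15 deep, flat 2.9 mm from the axis on the +x side. 50 g.
- shaft_base (a point): Foot of the bare steel D-shaft, on its axis, on top of the aluminium dial plate (56 mm diameter, turns and sinks with it), 70 mm above the table when unpressed. z up, x towards the flat; black rim mark on the +x side. Shaft 16 mm diameter, 13 high, flat 2 mm from axis. Knob home: origin here, x axes parallel (slides on freely within 0.1 rad). Shaft turns stiffly, 0.05 N m.
- plunger (a joint): How far the shaft with its dial plate is pressed down into the console, in m: 0 when free, 0.006 at the stop. Spring return: it starts to move at about 3 N and reaches the stop at about 9 N.
- console: Scoring console: grey steel box with dark wood cheeks, fixed, 180 (x) by 220 (y) mm, 60 high (cheeks 64). Origin: centre of underside, z up. The shaft's axis is at x = -25 mm, y = 0. Low dark display (3 mm raised) on the +x half of the top; two flat grey caps, 4 mm high, at x = -30, y = +66 and -66 mm.
- chalk: Cube of cue chalk, 22 mm square and 20 mm high, loose. Origin: centre of its underside. To be left alone.
- mug: White mug, 80 mm in diameter, 92 mm high, handle to its +y, loose. Origin: centre of its underside. To be left alone.
- tin: Closed steel tin, 60 mm in diameter, 75 mm high, loose. Origin: centre of its underside. To be left alone.

How it is judged (in metres and radians):
On the way, in this order (a step that is already met when the one before it is completed fails the run):
1. the knob is held up clear of the table (underside more than 30 mm above it) and not yet on the shaft (height (world z) of knob above 0.03 m and contact force between the fingers and knob above 0.2 N and distance between knob and shaft_base above 0.02 m), for 0.1 s.
2. the knob is fully home on the shaft (z of knob in the frame of shaft_base between -0.002 and 0.002 m and horizontal distance between knob and shaft_base below 0.003 m), for 0.1 s.
At the end, for the whole second after the job is handed in: The knob is fully home on the D-shaft (underside within 2 mm of the dial plate, axes within 3 mm, pointer within 0.25 rad of the shaft's flat), the fingers push on it with more than 2 N, and the shaft is held pressed down more than 4 of its 6 mm, still so through the second after the program ends (all of step 2 and angle between the x axis of knob and the x axis of shaft_base, either way round below 0.25 rad and value of joint plunger above 0.004 m and contact force between the fingers and knob above 2 N); the arm keeps its last pose, push and grip.
It fails at once if the chalk, mug or tin is moved more than 30 mm (distance of any of chalk, mug, tin from where it was at the start of the episode above 0.03 m).
It also fails if it takes over 42 s, if anything falls off the work surface, if the arm or the gripper's body presses on something with over 40 N, if the wrist force passes 120 N, or if a joint passes its speed limit or range.

ROBOT

A 6-joint arm with a two-finger parallel gripper is mounted at the origin on the work surface. World frame = base frame: x ahead of the robot, y to its left, z up, the work surface at z = 0. Lengths are in m, angles in degrees, forces in N, time in s.
With the tool pointing down it reaches from about 0.3 to 0.75 m from the base axis. Payload 8.5 kg.
Tool frame: the origin (TCP) lies midway between the tips of the shut fingers; the grasp point (between the pads) lies 19 mm behind it; z points along the fingers, y is the line along which they close (so a half turn about z gives the same grasp; the last joint's range is limited). The gripper opens to 85 mm and grips with 20 to 120 N. Pads are 22 mm wide; open, the fingers measure 114 mm over their backs; the gripper's body (76 mm by 85 mm) begins 54 mm behind the grasp point. The pads swing forward as they close: fully open they stand 13 mm farther back than shut.
Start: joints at [-89.227, 21.807, 74.336, -0, 83.858, -12.336], TCP at [0.125, -0.536, 0.231] pointing down, gripper open.
Joint ranges: [-178.18, 178.18], [-50.72, 133.34], [12.68, 142.11], [-81.47, 261.47], [9.98, 163.14], [-165.26, 165.26]. Speed limits (degrees/s): [136.94, 136.94, 180, 180, 180, 180].

INTERFACE

Orientations are given as a 3x3 rotation matrix whose columns are the frame's x, y, z axes.
In Python, from rig import env, get_image, close_job gives the robot as it stands.
- The arm moves only by the tool step_arm, never from a script. Its argument "targets" is a list of rows, each a list of 2 entries, a list of its own where there are three numbers: the shift along the tool's x, y, z as a fraction of full scale, then the turn, a rotation vector about the tool's x, y, z as a fraction of full scale. In form: [[[x, y, z], [wx, wy, wz]], ...]. A call has 1 to 10 rows; each row is the pose to reach, as a shift and turn from the pose commanded when the call began, along the tool's axes at that moment; what a row does not reach only later rows make up. Full scale, the value 1, is 0.3 m for a shift and 45 degrees for a turn. A row lasts 1/12 s, in which the tool goes at most 41.7 mm and 7.16 degrees, less where a joint would pass 70% of its speed; a pose out of reach is approached as far as the arm can. A call with a number of a shift or a turn outside -1 to 1 is refused whole. A call with a gripper value outside its range is refused whole. "jaw" is the finger opening in mm, from 0 to 85.4, set as the call begins (left out, the last holds). The fingers move at their own pace and stop on an object; "grip_force" is the grip in N (left out, the last holds). Time passes only in rows, so rows that repeat a pose let the fingers close. It gives the time, the measured TCP pose, the force, the opening and the grip force at its end, in the units of the state.
- env.observe(): the state, without advancing time (a new reading comes with each control period).
- get_image(name): name is "side" or "top" or "wrist"; returns a dict with "img" (480x640x3 uint8, red, green, blue), "z_map" (480x640 float32, m along the optical axis (not along the pixel's ray), 0 where there is no reading), "intrinsics" (3x3 intrinsics, pixels), "D" ([k1, k2, p1, p2, k3] as OpenCV has them; the pictures are not rectified), "rvec" (rotation vector, rad) and "tvec" (3), from world to camera coordinates, as OpenCV has them. Camera axes: x right, y down, z forward; pixel columns grow to the right and rows downward; lengths in m; the calibration is good to about 2 mm. A picture is of the moment at which its call begins.
- close_job(): hands the job in; it is judged then, once.
The state is a dict: "time_s": time; "q": joint angles; "qvel": joint speeds; "joint_efforts": joint torques, N m; "position": TCP position; "tool_rot": TCP orientation; "ft_force": force on the tool from outside, world axes, zero at the start; "wrist_torque": the same for the moment, N m; "grip_width": finger opening in m; "gripper_force": force on a finger pad.
Only numpy, scipy, OpenCV 4.12 (cv2) and the standard library are available. Lean on these libraries where they do the work, as an engineer would, in place of code of your own. Each camera call takes 0.05 s, during which the arm holds its last target. There are 200 camera calls.

## Working session

There is one attempt and no reset: what is moved stays moved. The work goes in short steps, Python scripts to look and compute and a tool call to move; the robot and the scene stay as the last step left them, time stands still between calls to the robot, and variables do not carry over. Pictures are saved under pics/ and viewed, at most 10 in all, crops included, and the job is handed in when it is done.

Besides the shell and the picture viewer there is one more tool, called after "Request:" by a JSON object that holds its "op" and its "data". step_arm: Moves the arm, as the interface text tells. Its arguments: {"type":"object","properties":{"targets":{"type":"array","items":{"type":"array"}},"jaw":{"type":"number"},"grip_force":{"type":"number"}},"required":["targets"]}

```bash
mkdir -p pics
cat > h.py <<'E'
import numpy as np, cv2
from rig import env, get_image, close_job
def snap(n):
    d=get_image(n); d={k:np.array(v) for k,v in d.items()}
    np.savez(f'{n}.npz',**d); return d
def cloud(d):
    K,D=d['intrinsics'],d['D']; R=cv2.Rodrigues(d['rvec'].astype(float))[0]; t=d['tvec'].reshape(3)
    v,u=np.mgrid[:480,:640]
    p=cv2.undistortPoints(np.stack([u,v],-1).reshape(-1,1,2).astype(float),K,D).reshape(-1,2)
    z=d['z_map'].reshape(-1,1); P=np.hstack([p*z,z])
    W=(P-t)@R; W[z[:,0]<=0]=np.nan
    return W.reshape(480,640,3)
E
python3 - <<'E'
from h import *
for n in ('top','side'):
    d=snap(n); cv2.imwrite(f'pics/{n}1.png',d['img'][...,::-1])
s=env.observe(); print(s['time_s'],s['position'],s['tool_rot'],s['ft_force'])
E
```

```text
0.1 [ 0.12474525 -0.53539792  0.23077622] [[ 9.73932146e-01  2.26839531e-01 -4.85375970e-05]
 [ 2.26839399e-01 -9.73931298e-01  1.30904795e-03]
 [ 2.49671537e-04 -1.28593411e-03 -9.99999142e-01]] [0.26887716 0.11948065 0.45536549]
```

View pics/top1.png

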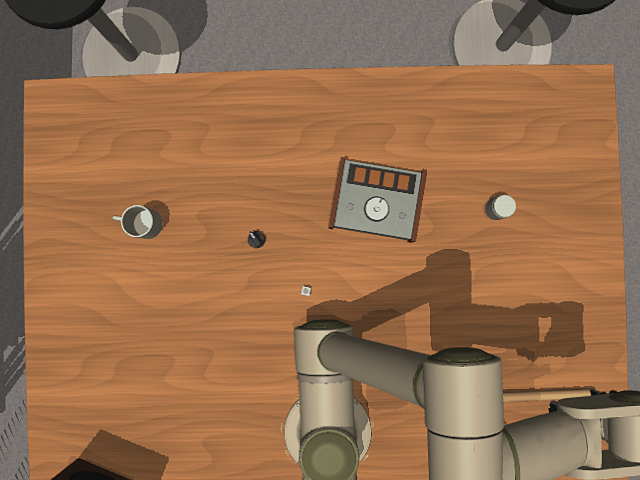

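View pics/side1.png

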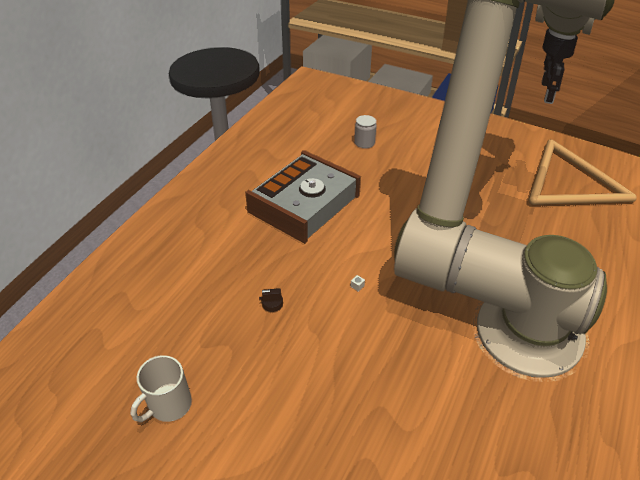

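The top view shows the knob at (257,239), the dial at (376,209), the chalk at (306,291), the mug at (138,221) and the tin at (503,207). The side view shows the knob at (271,299) and the dial at (312,185).

Run:
```python
from h import *
d=dict(np.load('top.npz')); W=cloud(d); g=d['img'].astype(int)
def box(u,v,r): 
    return W[v-r:v+r+1,u-r:u+r+1].reshape(-1,3), g[v-r:v+r+1,u-r:u+r+1].reshape(-1,3)
p,c=box(257,239,16)
m=(p[:,2]>.008); print('knob all',p[m].mean(0),m.sum(), p[m].min(0),p[m].max(0))
m=(p[:,2]>.033); q=p[m]; print('bar',q.mean(0),m.sum()); e,V=np.linalg.eigh(np.cov(q[:,:2].T)); print(e**.5,V[:,1],np.degrees(np.arctan2(V[1,1],V[0,1])))
m=(c.min(1)>110)&(p[:,2]>.02); print('white',p[m],c[m])
# console
p,c=box(378,200,60); m=(p[:,2]>.05)&(p[:,2]<.1)
r=cv2.minAreaRect(p[m][:,:2].astype(np.float32)); print('console',r, np.median(p[m][:,2]))
p,c=box(376,209,16); m=(c.min(1)>170); print('dial',p[m].mean(0),m.sum(),(p[m].min(0)+p[m].max(0))/2)
p,c=box(306,291,10); m=p[:,2]>.01; print('chalk',p[m].mean(0))
for n,(u,v) in dict(mug=(138,221),tin=(503,207)).items():
    p,c=box(u,v,30); m=p[:,2]>.06; print(n,p[m].mean(0))
k=cv2.resize(d['img'][219:259,237:277],(400,400),interpolation=cv2.INTER_CUBIC)
s=cv2.resize(d['img'][189:229,356:396],(400,400),interpolation=cv2.INTER_CUBIC)
cv2.imwrite('pics/crop1.png',np.hstack([k,s])[...,::-1])
d=dict(np.load('side.npz')); W=cloud(d); g=d['img'].astype(int)
p,c=box(271,299,18); m=p[:,2]>.033; print('side bar',p[m].mean(0),m.sum())
```

```text
knob all [0.50183941 0.17004366 0.02639566] 233 [0.47948127 0.14994224 0.00837262] [0.53873299 0.20780689 0.04833895]
bar [0.50114183 0.17026157 0.040919  ] 86
[0.00417306 0.011025  ] [-0.83927928 -0.54370056] -147.0640912248808
white [[0.51628608 0.18049871 0.04407701]
 [0.51654622 0.1786108  0.03859771]
 [0.51386253 0.1807825  0.04215769]
 [0.51383947 0.17832821 0.04143182]
 [0.51128599 0.18075052 0.04286417]
 [0.51122702 0.17822373 0.04276209]
 [0.50857712 0.17802562 0.04488164]
 [0.50859757 0.17567483 0.04330566]
 [0.50860973 0.17330118 0.04188148]
 [0.50593516 0.17544067 0.04576751]
 [0.50592648 0.17303075 0.04469896]] [[204 213 218]
 [111 113 115]
 [190 195 198]
 [185 189 192]
 [133 135 134]
 [163 166 167]
 [179 182 183]
 [207 210 212]
 [119 119 118]
 [196 201 202]
 [190 194 196]]
console ((0.5929152369499207, -0.14019468426704407), (0.22121542692184448, 0.18009579181671143), 78.923583984375) 0.061032469872486284
dial [ 0.56788558 -0.1353103   0.07046229] 341 [ 0.56777824 -0.13641697  0.07428286]
chalk [0.36629825 0.04851249 0.02010239]
mug [0.55290393 0.46500593 0.08092132]
tin [ 0.56722673 -0.45271546  0.07340396]
side bar [0.50068037 0.17617203 0.04028949] 140
```

View pics/crop1.png

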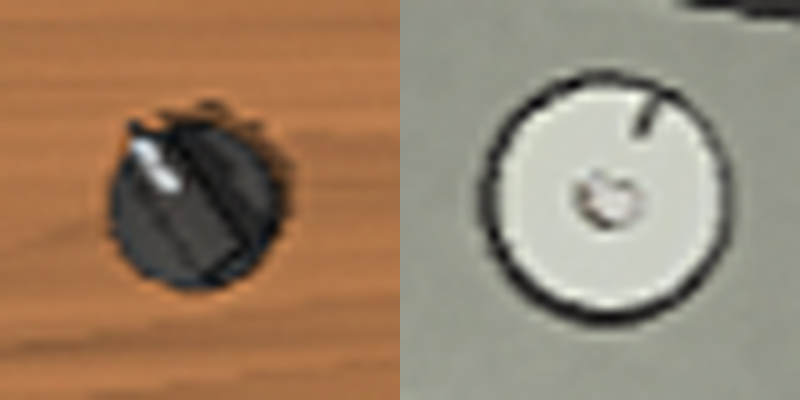

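The knob's pointer faces up and left at a yaw of about +35°. The dial's rim mark is up and right at about −27°. On the way to the knob I'll hover above the shaft to refine its pose with the wrist camera.

Request:
{"op": "step_arm", "data": {"targets": [[[0.87,-0.482,0],[0,0,0]],[[0.87,-0.482,0],[0,0,0]],[[0.87,-0.482,0],[0,0,0]],[[0.87,-0.482,0],[0,0,0]],[[0.87,-0.482,0],[0,0,0]],[[0.87,-0.482,0],[0,0,0]],[[0.87,-0.482,0],[0,0,0]],[[0.87,-0.482,0],[0,0,0]],[[0.87,-0.482,0],[0,0,0]]], "jaw": 85}}

```text
time_s: 0.85
position: [0.3475, -0.3339, 0.2312]
tool_rot: [[0.973, 0.231, -0.0], [0.231, -0.973, 0.0], [-0.0, -0.0, -1.0]]
ft_force: [-0.5, -0.5, -0.1]
grip_width: 0.0851
gripper_force: 0.0
```

Request:
{"op": "step_arm", "data": {"targets": [[[0.87,-0.482,0],[0,0,0.88]],[[0.87,-0.482,0],[0,0,0.88]],[[0.87,-0.482,0],[0,0,0.88]],[[0.87,-0.482,0],[0,0,0.88]],[[0.87,-0.482,0],[0,0,0.88]],[[0.87,-0.482,0],[0,0,0.88]],[[0.87,-0.482,0],[0,0,0.88]],[[0.87,-0.482,0],[0,0,0.88]],[[0.87,-0.482,0],[0,0,0.88]],[[0.87,-0.482,0],[0,0,0.88]]]}}

```text
time_s: 1.68
position: [0.568, -0.136, 0.2304]
tool_rot: [[0.896, -0.445, -0.001], [-0.445, -0.896, 0.0], [-0.001, 0.0, -1.0]]
ft_force: [0.2, -0.2, 0.4]
grip_width: 0.0851
gripper_force: 0.0
```

Run:
```python
from h import *
d=snap('wrist'); cv2.imwrite('pics/w1.png',d['img'][...,::-1]); s=env.observe(); print(s['time_s'],s['position'],s['tool_rot'],s['q'])
np.savez('shaft_w.npz',**d,pos=s['position'],rot=s['tool_rot'])
```

```text
1.7333 [ 0.56723701 -0.13679016  0.23069637] [[ 8.94841794e-01 -4.46381705e-01 -1.24005953e-03]
 [-4.46382132e-01 -8.94842437e-01 -7.64016218e-05]
 [-1.07555361e-03  6.21907782e-04 -9.99999228e-01]] [-2.51599110e+01  2.52660303e+01  6.88013337e+01 -3.42525250e-02
  8.59950850e+01  9.13542983e+01]
```

View pics/w1.png

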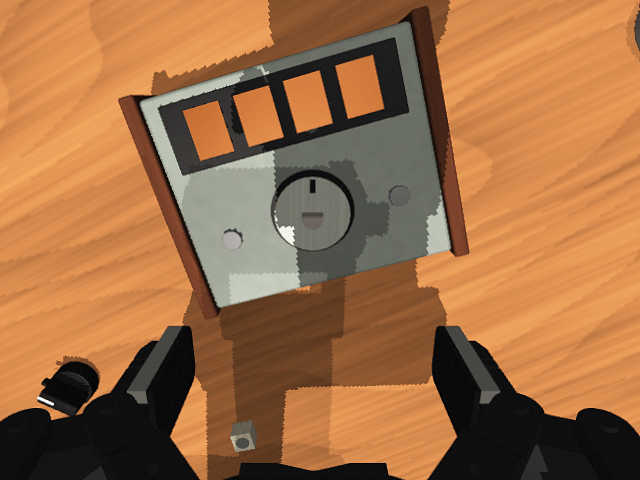

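The wrist view shows the dial at (312,210), its black mark at (312,187) straight up, and the shaft's flat as a horizontal edge near (312,214). I'll measure these to sub-pixel accuracy.

```bash
cat >> h.py <<'E'
def onplane(d,uv,z):
    R=cv2.Rodrigues(d['rvec'].astype(float))[0]; t=d['tvec'].reshape(3)
    p=cv2.undistortPoints(np.array(uv,float).reshape(-1,1,2),d['intrinsics'],d['D']).reshape(-1,2)
    r=np.hstack([p,np.ones((len(p),1))])@R; c=-R.T@t
    return c+r*((z-c[2])/r[:,2:])
E
python3 - <<'E'
from h import *
d=dict(np.load('shaft_w.npz')); W=cloud(d); g=d['img'].max(2)
v,u=np.mgrid[:480,:640]; near=np.hypot(u-312,v-210)<60
m=near&(W[...,2]>.066)&(W[...,2]<.074); p=W[m]
print('dial depth mean',p.mean(0),m.sum(),(p.min(0)+p.max(0))/2,p.max(0)-p.min(0)); 
(c,r)=cv2.minEnclosingCircle(p[:,:2].astype(np.float32)); print('circle',c,r)
m=near&(W[...,2]>.079);p=W[m]; print('shaft top',p.mean(0),m.sum())
(c2,r2)=cv2.minEnclosingCircle(p[:,:2].astype(np.float32)); print(c2,r2)
m=(g<30)&(abs(u-312)<15)&(abs(v-187)<14); uv=np.c_[u[m],v[m]]; mk=onplane(d,uv,.07); print('mark px',uv.mean(0),m.sum(),mk.mean(0))
e=mk.mean(0)[:2]-c; print('yaw via circle',np.degrees(np.arctan2(e[1],e[0])))
# flat edge: strongest vertical gradient per column
G=cv2.GaussianBlur(d['img'].mean(2).astype(np.float32),(0,0),1); gy=cv2.Sobel(G,cv2.CV_32F,0,1)
cols=np.arange(305,321); rows=205+np.argmax(np.abs(gy[205:222,cols]),0); print(rows)
uv=np.c_[cols,rows]; f=onplane(d,uv,.083); l=np.polyfit(-f[:,1],f[:,0],1); print('flat yaw',-np.degrees(np.arctan(-l[0])) , f.mean(0))
k=d['img'][160:260,262:362]; cv2.imwrite('pics/w1c.png',cv2.resize(k,(600,600),interpolation=cv2.INTER_CUBIC)[...,::-1])
E
```

```text
dial depth mean [ 0.56933861 -0.13795164  0.06921807] 4091 [ 0.56848676 -0.1372612   0.06992505] [0.0560173  0.05597655 0.00782786]
circle (0.5682622790336609, -0.13719256222248077) 0.02833366207778454
shaft top [ 0.56685071 -0.13663407  0.08187624] 249
(0.5684630870819092, -0.1375020146369934) 0.007820265367627144
mark px [311.96644295 179.56375839] 149 [ 0.591513   -0.14852888  0.07      ]
yaw via circle -25.992402352822722
[212 212 212 212 212 212 212 212 212 212 212 212 212 212 212 212]
flat yaw -26.446548172774637 [ 0.5729521  -0.13973145  0.083     ]
```

View pics/w1c.png

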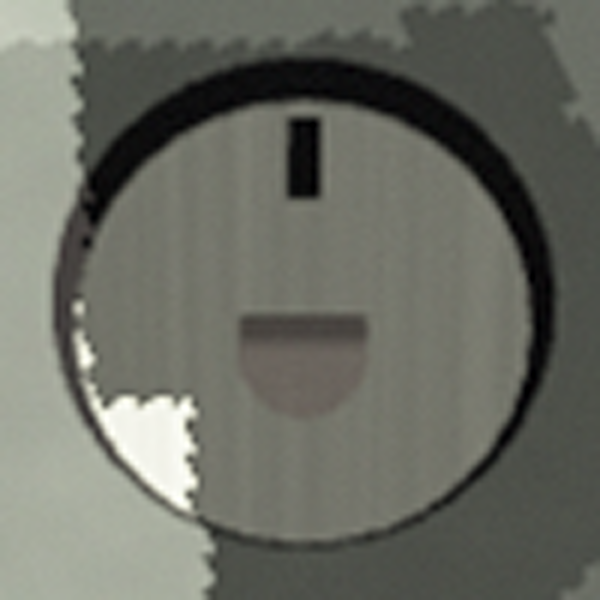

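Request:
{"op": "step_arm", "data": {"targets": [[[-0.655,-0.821,0],[0,0,-0.78]],[[-0.655,-0.821,0],[0,0,-0.78]],[[-0.655,-0.821,0],[0,0,-0.78]],[[-0.655,-0.821,0],[0,0,-0.78]],[[-0.655,-0.821,0],[0,0,-0.78]],[[-0.655,-0.821,0],[0,0,-0.78]],[[-0.655,-0.821,0],[0,0,-0.78]],[[-0.655,-0.821,0],[0,0,-0.78]],[[-0.655,-0.821,0],[0,0,-0.78]]]}}

```text
time_s: 2.48
position: [0.5003, 0.1742, 0.2316]
tool_rot: [[0.988, 0.152, -0.0], [0.152, -0.988, 0.001], [0.0, -0.001, -1.0]]
ft_force: [0.2, 0.0, 0.2]
grip_width: 0.0852
gripper_force: 0.0
```

Request:
{"op": "step_arm", "data": {"targets": [[[0,0,0.173],[0,0,-0.587]],[[0,0,0.173],[0,0,-0.587]],[[0,0,0.173],[0,0,-0.587]],[[0,0,0.173],[0,0,-0.587]],[[0,0,0.173],[0,0,-0.587]],[[0,0,0.173],[0,0,-0.587]]]}}

```text
time_s: 2.98
position: [0.5019, 0.1707, 0.1795]
tool_rot: [[0.822, 0.57, 0.0], [0.57, -0.822, -0.0], [-0.0, 0.0, -1.0]]
ft_force: [0.2, 0.9, -0.2]
grip_width: 0.0849
gripper_force: 0.0
```

Run:
```python
from h import *
d=snap('wrist'); s=env.observe(); print(s['time_s'],s['position'],s['tool_rot'][:2],s['q'])
np.savez('knob_w.npz',**d,pos=s['position'],rot=s['tool_rot'])
cv2.imwrite('pics/w2.png',cv2.resize(d['img'][135:285,232:392],(800,750),interpolation=cv2.INTER_CUBIC)[:600,:,::-1])
W=cloud(d); v,u=np.mgrid[:480,:640]; near=np.hypot(u-312,v-210)<80
for lo,hi,n in ((.014,.022,'skirt'),(.038,.046,'bar'),(.010,.05,'all')):
    m=near&(W[...,2]>lo)&(W[...,2]<hi); p=W[m]; q=np.c_[u[m],v[m]]
    c,r=cv2.minEnclosingCircle(p[:,:2].astype(np.float32)); print(n,p.mean(0),m.sum(),'circ',c,r,'px',q.mean(0),q.min(0),q.max(0))
    if n=='bar':
        R=cv2.minAreaRect(p[:,:2].astype(np.float32)); print(R)
        P=p[:,:2]-p[:,:2].mean(0); e,V=np.linalg.eigh(P.T@P); a=V[:,1]; print('bar yaw',np.degrees(np.arctan2(a[1],a[0])))
```

```text
3.0333 [0.50184194 0.17104318 0.17961826] [[ 8.21718116e-01  5.69894068e-01  2.98450540e-04]
 [ 5.69894127e-01 -8.21718112e-01 -1.67843406e-04]] [ 6.02221626e+00  2.23668695e+01  8.25211738e+01 -1.17530705e-02
  7.50959603e+01  6.12823952e+01]
skirt [0.50353485 0.17237219 0.0170433 ] 1542 circ (0.5039724707603455, 0.17245203256607056) 0.023688800632953644 px [312.74837873 210.89818418] [284 180] [342 239]
bar [0.50287131 0.17188255 0.04099481] 1066 circ (0.5021134614944458, 0.1709953248500824) 0.019825421273708344 px [312.76266417 220.84896811] [303 195] [323 248]
((0.502002477645874, 0.17111395299434662), (0.038482822477817535, 0.013792227953672409), 34.32628631591797)
bar yaw -146.403445012431
all [0.50432365 0.17285944 0.02664891] 2804 circ (0.5039724707603455, 0.17245203256607056) 0.023688800632953644 px [312.80741797 213.17831669] [284 180] [342 248]
```

View pics/w2.png

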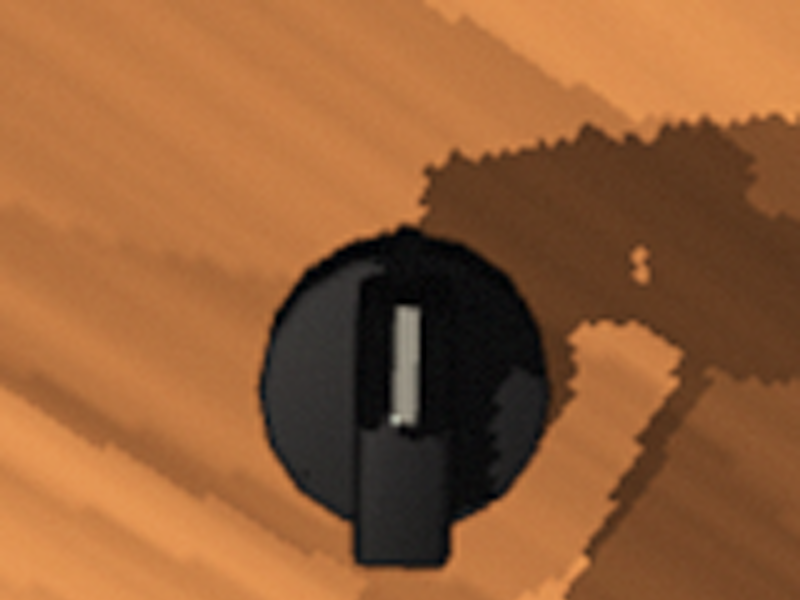

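The knob's bar lies lengthwise under the TCP, centred within 0.3 mm, and its white line points up, so the pointer is along tool +x. I'll go down and grip.

Request:
{"op": "step_arm", "data": {"targets": [[[0,0,0.12],[0,0,0.008]],[[0,0,0.24],[0,0,0.008]],[[0,0,0.36],[0,0,0.008]],[[0,0,0.45],[0,0,0.008]],[[0,0,0.5],[0,0,0.008]],[[0,0,0.525],[0,0,0.008]],[[0,0,0.525],[0,0,0.008]],[[0,0,0.525],[0,0,0.008]]]}}

```text
time_s: 3.7
position: [0.5021, 0.1722, 0.0226]
tool_rot: [[0.823, 0.568, 0.001], [0.568, -0.823, 0.0], [0.001, 0.001, -1.0]]
ft_force: [-0.5, 0.1, -0.3]
grip_width: 0.085
gripper_force: 0.0
```

Request:
{"op": "step_arm", "data": {"targets": [[[0,0,0],[0,0,0]],[[0,0,0],[0,0,0]],[[0,0,0],[0,0,0]],[[0,0,0],[0,0,0]],[[0,0,0],[0,0,0]],[[0,0,0],[0,0,0]],[[0,0,0],[0,0,0]],[[0,0,0],[0,0,0]],[[0,0,0],[0,0,0]],[[0,0,0],[0,0,0]]], "jaw": 5, "grip_force": 60}}

```text
time_s: 4.53
position: [0.5018, 0.1726, 0.0223]
tool_rot: [[0.823, 0.569, 0.001], [0.569, -0.823, 0.0], [0.001, 0.0, -1.0]]
ft_force: [-1.1, -0.2, 5.9]
grip_width: 0.0128
gripper_force: 59.2
```

Run:
```python
from h import *
s=env.observe(); print({k:np.round(s[k],4) for k in ('time_s','position','tool_rot','ft_force','grip_width','gripper_force')})
```

```text
{'time_s': np.float64(4.5333), 'position': array([0.5018, 0.1726, 0.0223]), 'tool_rot': array([[ 8.225e-01,  5.688e-01,  8.000e-04],
       [ 5.688e-01, -8.225e-01,  2.000e-04],
       [ 7.000e-04,  3.000e-04, -1.000e+00]]), 'ft_force': array([-1.0698, -0.1513,  5.864 ]), 'grip_width': np.float64(0.0128), 'gripper_force': np.float64(59.2019)}
```

Request:
{"op": "step_arm", "data": {"targets": [[[0,0,-0.06],[0,0,0]],[[0,0,-0.18],[0,0,0]],[[0,0,-0.3],[0,0,0]],[[0,0,-0.42],[0,0,0]],[[0,0,-0.54],[0,0,0]],[[0,0,-0.56],[0,0,0]],[[0,0,-0.56],[0,0,0]],[[0,0,-0.56],[0,0,0]]]}}

```text
time_s: 5.2
position: [0.5011, 0.1724, 0.189]
tool_rot: [[0.822, 0.569, -0.001], [0.569, -0.822, -0.0], [-0.001, -0.001, -1.0]]
ft_force: [0.2, -1.0, -1.0]
grip_width: 0.0128
gripper_force: 58.6
```

Run:
```python
from h import *
d=snap('wrist'); P=[]
for i in range(4):
    s=env.observe(); P.append(s['position'])
print(s['time_s'],np.array(P),s['tool_rot'][:2],s['grip_width'],s['gripper_force'],s['ft_force'])
np.savez('held_w.npz',**d,pos=s['position'],rot=s['tool_rot'])
cv2.imwrite('pics/w3.png',d['img'][...,::-1])
```

```text
5.25 [[0.50080314 0.1724006  0.18830979]
 [0.50080314 0.1724006  0.18830979]
 [0.50080314 0.1724006  0.18830979]
 [0.50080314 0.1724006  0.18830979]] [[ 8.22500260e-01  5.68757144e-01 -2.93837155e-03]
 [ 5.68758743e-01 -8.22504332e-01 -3.40591973e-04]] 0.012712373116277993 58.56390595436096 [-0.21792084  0.55016829 -0.78940458]
```

View pics/w3.png

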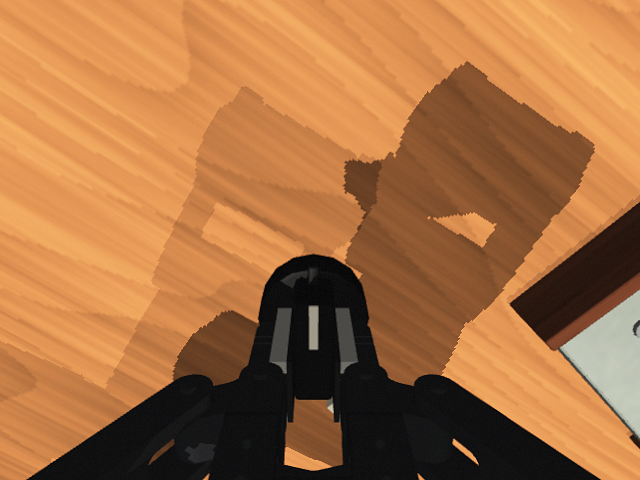

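The knob is held upright between the pads, with the white line at (313,327) and the skirt's front arc around (313,258). I'll fit its centre in the tool frame.

```bash
cat > fit.py <<'E'
from h import *
from scipy.optimize import least_squares
def tool(f):
    d=dict(np.load(f)); return d,(cloud(d)-d['pos'])@d['rot']
def circ(p,r):
    return least_squares(lambda c:np.hypot(p[:,0]-c[0],p[:,1]-c[1])-r,p.mean(0),loss='soft_l1',f_scale=3e-4)
if __name__=='__main__':
    v,u=np.mgrid[:480,:640]
    d,T=tool('held_w.npz')
    box=(abs(T[...,1])<.03)&(T[...,0]>-.03)&(T[...,0]<.035)
    h=np.histogram(T[box&(T[...,0]>.01)][:,2],np.arange(-.04,.03,.002)); print([(round(a,3),n) for n,a in zip(*h) if n>15])
    # white line
    m=(d['img'].min(2)>120)&(abs(u-313)<10)&(v>300)&(v<355); q=T[m]; print('line',q.min(0),q.max(0),q.mean(0),m.sum())
    P=q-q.mean(0); e,V=np.linalg.eigh(P[:,:2].T@P[:,:2]); print('line dir deg',np.degrees(np.arctan(V[1,1]/V[0,1])))
    # skirt silhouette: outermost per column near the front
    s=box&(T[...,2]<.03)&(T[...,2]>-.03); pts=[]
    for c in range(272,358,2):
        r=np.where(s[:,c]&(v[:,c]<330))[0]
        if len(r) : pts.append(T[r[1],c])
    pts=np.array(pts); print(np.round(pts[::4]*1e3,1))
    np.save('arc.npy',pts)
    # shaft / knob before grasp in tool frame
    d,T=tool('shaft_w.npz'); W=cloud(d); m=(np.hypot(u-312,v-213)<60)&(W[...,2]>.066)&(W[...,2]<.074)
    hull=cv2.convexHull(T[m][:,:2].astype(np.float32)).reshape(-1,2); r=circ(hull,.028); print('dial in tool',r.x,r.cost, T[m][:,2].mean())
    d,T=tool('knob_w.npz'); W=cloud(d)
    m=(np.hypot(u-312,v-210)<80)&(W[...,2]>.014)&(W[...,2]<.022)
    hull=cv2.convexHull(T[m][:,:2].astype(np.float32)).reshape(-1,2); hull=hull[abs(hull[:,1])>.006]; r=circ(hull,.022); print('skirt before',r.x,r.cost)
    m=(np.hypot(u-312,v-210)<80)&(W[...,2]>.038)&(W[...,2]<.046);print('bar before',cv2.minAreaRect(T[m][:,:2].astype(np.float32)))
    m=(d['img'].min(2)>100)&(abs(u-313)<10)&(abs(v-208)<20); q=T[m]; print('line before',q.min(0),q.max(0),q.mean(0),m.sum())
E
python3 fit.py
```

```text
[(np.float64(-0.04), np.int64(75)), (np.float64(-0.022), np.int64(301)), (np.float64(-0.02), np.int64(714)), (np.float64(-0.018), np.int64(155)), (np.float64(-0.016), np.int64(121)), (np.float64(-0.014), np.int64(109)), (np.float64(-0.012), np.int64(106)), (np.float64(-0.01), np.int64(102)), (np.float64(-0.008), np.int64(98)), (np.float64(-0.006), np.int64(119)), (np.float64(-0.004), np.int64(257)), (np.float64(-0.002), np.int64(85)), (np.float64(0.0), np.int64(78)), (np.float64(0.002), np.int64(241)), (np.float64(0.004), np.int64(1005)), (np.float64(0.006), np.int64(211)), (np.float64(0.008), np.int64(149)), (np.float64(0.01), np.int64(150)), (np.float64(0.012), np.int64(141)), (np.float64(0.014), np.int64(162)), (np.float64(0.016), np.int64(149)), (np.float64(0.018), np.int64(128)), (np.float64(0.02), np.int64(53))]
line [ 0.00221419 -0.00138223 -0.021694  ] [ 0.01863324  0.00122445 -0.01834582] [ 1.09964255e-02 -4.83672756e-05 -2.02653816e-02] 316
line dir deg 0.4943377520226932
[[ 12.6 -17.   19. ]
 [ 16.6 -13.5  17.8]
 [ 18.6 -10.3  18.3]
 [ 20.4  -7.   18.1]
 [ 20.8  -3.7  19.2]
 [ 21.6  -0.5  18.3]
 [ 21.2   2.8  18.3]
 [ 20.5   6.   19. ]
 [ 19.2   9.3  19. ]
 [ 17.4  12.6  18.1]
 [ 15.   15.9  18.5]]
dial in tool [ 1.39213619e-03 -6.20533252e-05] 6.297378161454226e-07 0.16147565740646758
skirt before [ 0.00063149 -0.00016514] 1.4389823413983152e-06
bar before ((0.00015132874250411987, -9.916722774505615e-06), (0.038483165204524994, 0.013792477548122406), 0.4156927168369293)
line before [nan nan nan] [nan nan nan] [nan nan nan] 83
```

Run:
```python
from fit import *
v,u=np.mgrid[:480,:640]
d,T=tool('held_w.npz')
m=(T[...,2]>.0075)&(T[...,2]<.019)&(T[...,0]>.008)&(T[...,0]<.03)&(abs(T[...,1])<.02)
r=circ(T[m][:,:2],.022); print('skirt face held',r.x,m.sum(),np.std(r.fun))
for lo in (6,12): 
    mm=m&(T[...,2]>lo*1e-3)&(T[...,2]<(lo+6)*1e-3); print(lo,circ(T[mm][:,:2],.022).x)
m=(T[...,2]>-.0225)&(T[...,2]<-.0175)&(abs(T[...,1])<.0065)&(abs(T[...,0])<.025); q=T[m]
print('bar top x', np.percentile(q[:,0],[0,1,99,100]),np.percentile(q[:,1],[1,99]),'z',np.median(q[:,2]))
print('tilt fit z=a x+b y+c',np.linalg.lstsq(np.c_[q[:,:2],np.ones(len(q))],q[:,2],rcond=None)[0])
d,T=tool('knob_w.npz')
m=(d['img'].min(2)>100)&(abs(u-313)<10)&(abs(v-208)<20)&~np.isnan(T[...,0])&(T[...,2]<.145); q=T[m]; print('line before',q.min(0),q.max(0),q.mean(0),m.sum())
```

```text
skirt face held [-0.00067428  0.00012044] 897 0.0002304490043295039
6 [-0.00069003  0.00011153]
12 [-0.00067034  0.00012076]
bar top x [-0.01960795 -0.01830643  0.01865518  0.01935285] [-0.00630203  0.00642345] z -0.019568182223087732
tilt fit z=a x+b y+c [-0.00163804 -0.00761266 -0.01957322]
line before [ 0.0027396  -0.00203816  0.13636238] [0.01845743 0.00138636 0.13936128] [ 0.01032147 -0.00014883  0.13795613] 82
```

Request:
{"op": "step_arm", "data": {"targets": [[[-0.402,0.978,0],[0,0,0.8]],[[-0.402,0.978,0],[0,0,0.8]],[[-0.402,0.978,0],[0,0,0.8]],[[-0.402,0.978,0],[0,0,0.8]],[[-0.402,0.978,0],[0,0,0.8]],[[-0.402,0.978,0],[0,0,0.8]],[[-0.402,0.978,0],[0,0,0.8]],[[-0.402,0.978,0],[0,0,0.8]],[[-0.402,0.978,0],[0,0,0.8]],[[-0.402,0.978,0],[0,0,0.8]]]}}

```text
time_s: 6.08
position: [0.5686, -0.1384, 0.1875]
tool_rot: [[1.0, -0.026, -0.004], [-0.026, -1.0, 0.002], [-0.004, -0.002, -1.0]]
ft_force: [-0.2, -0.7, -0.5]
grip_width: 0.0124
gripper_force: 58.7
```

Request:
{"op": "step_arm", "data": {"targets": [[[0,0,0.177],[0,0,0.56]],[[0,0,0.177],[0,0,0.56]],[[0,0,0.177],[0,0,0.56]],[[0,0,0.177],[0,0,0.56]],[[0,0,0.177],[0,0,0.56]],[[0,0,0.177],[0,0,0.56]],[[0,0,0.177],[0,0,0.56]]]}}

```text
time_s: 6.67
position: [0.569, -0.1366, 0.1365]
tool_rot: [[0.896, -0.444, -0.001], [-0.444, -0.896, 0.0], [-0.001, -0.0, -1.0]]
ft_force: [0.1, -0.2, -0.3]
grip_width: 0.0124
gripper_force: 58.7
```

```bash
cat > st.py <<'E'
from h import *
P=[];Y=[]
for i in range(6):
    d=get_image('wrist' if i else 'side'); s=env.observe(); P.append(s['position']); r=s['tool_rot']; Y.append(np.degrees(np.arctan2(r[1][0],r[0][0])))
    if i==0: sd=d
P=np.array(P); print('t',s['time_s'],'mean',P.mean(0).round(5),'std',P.std(0).round(5),'yaw',np.mean(Y).round(2),'F',np.round(s['ft_force'],2),'zaxis',np.round(np.array(r)[:,2],4))
ty=np.radians(np.mean(Y)); e=np.array([.5688,-.1376])-P.mean(0)[:2]
print('err tool mm',1e3*(e@[np.cos(ty),np.sin(ty)]),1e3*(e@[np.sin(ty),-np.cos(ty)]))
cv2.imwrite('pics/side_now.png',cv2.resize(sd['img'][120:240,240:400],(800,600),interpolation=cv2.INTER_CUBIC)[...,::-1])
E
python3 st.py
```

```text
t 6.9667 mean [ 0.56917 -0.13715  0.13681] std [4.0e-05 1.9e-04 7.0e-05] yaw -26.46 F [-0.09 -0.32  0.84] zaxis [ 1.e-04 -0.e+00 -1.e+00]
err tool mm -0.13359338857411968 0.5707603792082084
```

Request:
{"op": "step_arm", "data": {"targets": [[[0,0.002,0.04],[0,0,0]],[[0,0.002,0.075],[0,0,0]],[[0,0.002,0.09],[0,0,0]],[[0,0.002,0.1],[0,0,0]],[[0,0.002,0.107],[0,0,0]],[[0,0.002,0.113],[0,0,0]],[[0,0.002,0.119],[0,0,0]],[[0,0.002,0.119],[0,0,0]]]}}

```text
time_s: 7.63
position: [0.569, -0.1379, 0.1015]
tool_rot: [[0.895, -0.447, 0.0], [-0.447, -0.895, -0.0], [0.0, -0.0, -1.0]]
ft_force: [-2.4, 0.1, 5.5]
grip_width: 0.0122
gripper_force: 59.5
```

```bash
python3 st.py
```

```text
t 7.9333 mean [ 0.56897 -0.13794  0.10169] std [0.e+00 1.e-05 4.e-05] yaw -26.53 F [-2.05  0.92  4.27] zaxis [ 5.e-04 -3.e-04 -1.e+00]
err tool mm -0.30680982852583716 -0.22799720362083664
```

View pics/side_now.png

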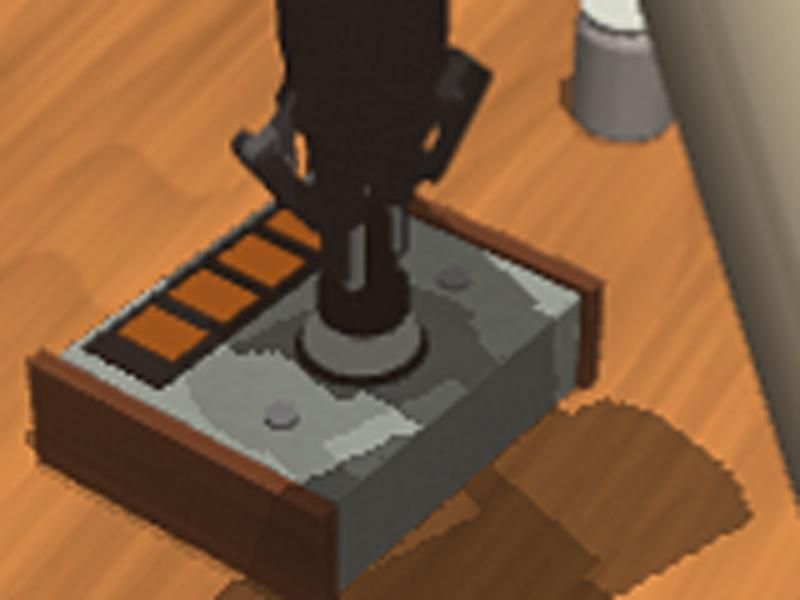

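The contact force includes a push along tool −x, so the knob sits slightly too far +x. I'll shift it back a little at the same height.

Request:
{"op": "step_arm", "data": {"targets": [[[-0.0015,0,0],[0,0,0]],[[-0.003,0,0],[0,0,0]],[[-0.003,0,0],[0,0,0]],[[-0.003,0,0],[0,0,0]]]}}

```text
time_s: 8.27
position: [0.5686, -0.1378, 0.1016]
tool_rot: [[0.895, -0.447, 0.002], [-0.447, -0.895, -0.001], [0.002, -0.0, -1.0]]
ft_force: [-0.1, 0.5, 4.9]
grip_width: 0.0126
gripper_force: 59.4
```

```bash
python3 st.py
```

```text
t 8.5667 mean [ 0.56863 -0.13778  0.10154] std [1.e-05 1.e-05 1.e-05] yaw -26.54 F [ 0.32 -0.1   5.42] zaxis [ 1.5e-03 -7.0e-04 -1.0e+00]
err tool mm 0.07067507599085188 -0.24159373977549695
```

Run:
```python
from h import *
d=snap('wrist'); s=env.observe()
np.savez('now_w.npz',**d,pos=s['position'],rot=s['tool_rot'])
cv2.imwrite('pics/w4.png',cv2.resize(d['img'][190:390,210:416],(800,777),interpolation=cv2.INTER_CUBIC)[:600,:,::-1])
from fit import *
d,T=tool('now_w.npz'); W=cloud(d)
m=(T[...,2]>.0075)&(T[...,2]<.019)&(T[...,0]>.008)&(T[...,0]<.025)&(abs(T[...,1])<.018)
r=circ(T[m][:,:2],.022); print('skirt face',r.x,m.sum(),np.std(r.fun))
b=(abs(T[...,1])<.04)&(T[...,0]>.01)&(T[...,0]<.045)
h=np.histogram(W[b][:,2],np.arange(.054,.09,.001)); print([(round(a*1e3),int(n)) for n,a in zip(*h)])
```

```text
skirt face [-9.04149280e-05  1.77996049e-03] 834 0.0002292160802939802
[(54, 0), (55, 0), (56, 4), (57, 207), (58, 3140), (59, 5603), (60, 1366), (61, 81), (62, 35), (63, 66), (64, 184), (65, 1210), (66, 983), (67, 92), (68, 0), (69, 0), (70, 0), (71, 0), (72, 0), (73, 0), (74, 0), (75, 0), (76, 0), (77, 0), (78, 1), (79, 6), (80, 46), (81, 71), (82, 73), (83, 77), (84, 70), (85, 87), (86, 81), (87, 60), (88, 81)]
```

View pics/w4.png

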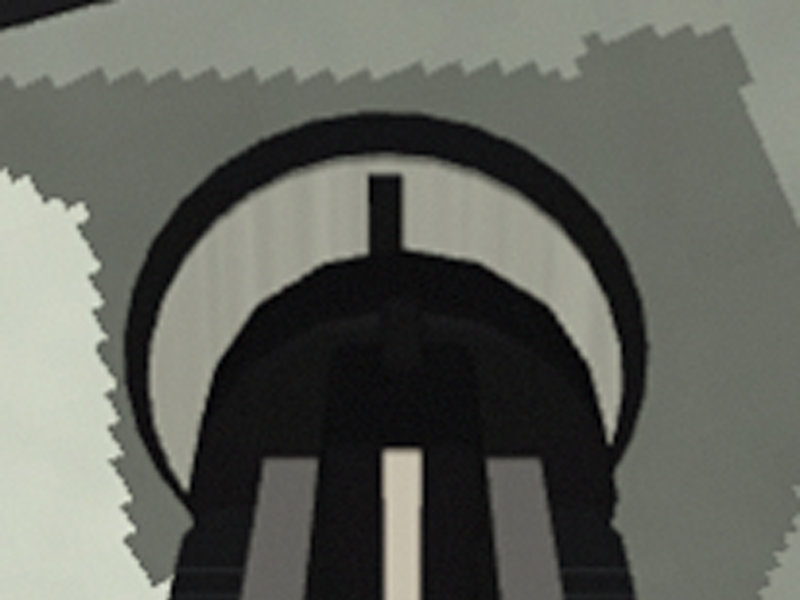

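In this view the plate is centred at crop x≈385 and the knob at x≈402, and the plate reads about 4 mm low. The knob is resting on top of the shaft, about 2 mm off sideways. I'll fit both in this one image.

```bash
cat > rel.py <<'E'
from fit import *
import sys
def rel(f):
    d,T=tool(f); W=cloud(d); v,u=np.mgrid[:480,:640]
    pz=np.median(W[(abs(T[...,1])<.01)&(T[...,0]>.0235)&(T[...,0]<.0265)&(W[...,2]>.0615)&(W[...,2]<.074)][:,2])
    m=(abs(W[...,2]-pz)<.0016)&(np.hypot(T[...,0],T[...,1])<.036); 
    o=[]
    for c in np.unique(u[m]):
        r=v[:,c][m[:,c]]
        if len(r)>4: o.append(T[r.min(),c,:2])
    o=np.array(o); o=o[o[:,0]>.008]; D=circ(o,.028); print('plate z',pz,'dial',D.x*1e3,'sd',np.std(D.fun)*1e3,len(o))
    m=(W[...,2]>pz+.004)&(T[...,2]>.0075)&(T[...,2]<.021)&(T[...,0]>.008)&(T[...,0]<.026)&(abs(T[...,1])<.019)
    S=circ(T[m][:,:2],.022); print('skirt',S.x*1e3,'sd',np.std(S.fun)*1e3,m.sum()); print('shift needed mm (tool)',(D.x-S.x)*1e3)
    for lo in (.006,.010,.014):
        mm=m&(T[...,2]>lo)&(T[...,2]<lo+.004); print(lo,mm.sum(), circ(T[mm][:,:2],.022).x*1e3 if mm.sum()>20 else '')
    m=(d['img'].min(2)>110)&(abs(u-313)<10)&(v>285)&(v<345)&(T[...,2]<-.01); print('line y',T[m][:,1].mean()*1e3, T[m][:,0].max()*1e3)
rel(sys.argv[1])
E
python3 rel.py now_w.npz; python3 rel.py held_w.npz 2>&1 | tail -5
```

```text
plate z 0.06598015924435438 dial [-0.70472149 -0.26731088] sd 0.17647341774666397 117
skirt [-0.09627662  1.76434695] sd 0.2239306277563934 994
shift needed mm (tool) [-0.60844488 -2.03165783]
0.006 196 [-0.13938208  1.7635935 ]
0.01 293 [-0.10467621  1.75835189]
0.014 302 [-0.06561376  1.7619309 ]
line y 1.5555838320580613 19.664480905241724
    ~~~^^^^^^^^^^^^^
  File "rel.py", line 11, in rel
    o=np.array(o); o=o[o[:,0]>.008]; D=circ(o,.028); print('plate z',pz,'dial',D.x*1e3,'sd',np.std(D.fun)*1e3,len(o))
                       ~^^^^^
IndexError: too many indices for array: array is 1-dimensional, but 2 were indexed
```

Request:
{"op": "step_arm", "data": {"targets": [[[0,0,-0.015],[0,0,0]],[[-0.0005,-0.007,-0.03],[0,0,0]],[[-0.0005,-0.007,-0.03],[0,0,0]],[[-0.0005,-0.007,-0.03],[0,0,0]],[[-0.0005,-0.007,-0.03],[0,0,0]]]}}

```text
time_s: 9.03
position: [0.5687, -0.1354, 0.1098]
tool_rot: [[0.895, -0.447, -0.001], [-0.447, -0.895, 0.0], [-0.001, -0.0, -1.0]]
ft_force: [-0.0, 0.3, -1.2]
grip_width: 0.013
gripper_force: 58.8
```

```bash
python3 st.py
python3 - <<'E'
from h import *
for i in range(3):
    d=snap('wrist'); s=env.observe(); np.savez(f'now{i}.npz',**d,pos=s['position'],rot=s['tool_rot'])
E
for i in 0 1 2; do python3 rel.py now$i.npz | grep -v ^0; done
```

```text
t 9.3333 mean [ 0.56881 -0.13554  0.10986] std [6.e-05 5.e-05 8.e-05] yaw -26.53 F [ 0.82 -0.73 -1.54] zaxis [-2.e-04  1.e-04 -1.e+00]
err tool mm 0.910893341861807 1.8443446857925558
plate z 0.06922791827332735 dial [0.0515994  1.80588173] sd 0.14651586889262247 116
skirt [-0.11134319  1.75788761] sd 0.22879096685433523 996
shift needed mm (tool) [0.16294259 0.04799412]
line y 1.5531299327120387 19.49079097019782
plate z 0.06926099316763443 dial [0.04066515 1.77907431] sd 0.16238696559177743 115
skirt [-0.09744671  1.76114035] sd 0.2426813161191196 980
shift needed mm (tool) [0.13811186 0.01793395]
line y 1.536941273271037 19.495519045599664
plate z 0.06922182522572923 dial [0.01442927 1.79769646] sd 0.14763441987670564 115
skirt [-0.12696706  1.78669139] sd 0.2674617896406416 996
shift needed mm (tool) [0.14139634 0.01100506]
line y 1.5530793506448128 19.87080205606775
```

They're now aligned to about 0.15 mm, so I'll descend.

Request:
{"op": "step_arm", "data": {"targets": [[[0.0003,0,0.012],[0,0,0]],[[0.0003,0,0.02],[0,0,0]],[[0.0003,0,0.027],[0,0,0]],[[0.0003,0,0.034],[0,0,0]],[[0.0003,0,0.041],[0,0,0]],[[0.0003,0,0.047],[0,0,0]],[[0.0003,0,0.052],[0,0,0]],[[0.0003,0,0.052],[0,0,0]]]}}

```text
time_s: 10.15
position: [0.5689, -0.1356, 0.0942]
tool_rot: [[0.895, -0.447, -0.001], [-0.447, -0.895, 0.0], [-0.001, 0.0, -1.0]]
ft_force: [-0.5, 0.3, 0.4]
grip_width: 0.0129
gripper_force: 58.8
```

```bash
python3 st.py
python3 - <<'E'
from h import *
d=snap('wrist'); s=env.observe(); np.savez(f'now3.npz',**d,pos=s['position'],rot=s['tool_rot'])
E
python3 rel.py now3.npz
```

```text
t 10.45 mean [ 0.56907 -0.13566  0.09459] std [4.e-05 2.e-05 1.e-04] yaw -26.54 F [ 0.11 -0.98 -0.43] zaxis [ 3.e-04 -1.e-04 -1.e+00]
err tool mm 0.626467069168631 1.8530577113041384
plate z 0.06929598524838743 dial [-0.10688048  1.83711854] sd 0.15417038650391945 124
skirt [-0.08526484  1.75159539] sd 0.23519694975457428 985
shift needed mm (tool) [-0.02161564  0.08552316]
0.006 195 [-0.0837054  1.7479994]
0.01 294 [-0.10406448  1.75274443]
0.014 287 [-0.06375483  1.75910597]
line y 1.5352746649611781 19.91549113950347
```

The knob is on the shaft with no resistance. Next I'll seat it, then press in stages.

Request:
{"op": "step_arm", "data": {"targets": [[[0,0,0.005],[0,0,0]],[[0,0,0.009],[0,0,0]],[[0,0,0.012],[0,0,0]],[[0,0,0.012],[0,0,0]],[[0,0,0.012],[0,0,0]],[[0,0,0.016],[0,0,0]],[[0,0,0.02],[0,0,0]],[[0,0,0.024],[0,0,0]],[[0,0,0.026],[0,0,0]],[[0,0,0.026],[0,0,0]]], "grip_force": 80}}

```text
time_s: 11.33
position: [0.5692, -0.1357, 0.087]
tool_rot: [[0.895, -0.447, 0.0], [-0.447, -0.895, -0.0], [0.001, -0.0, -1.0]]
ft_force: [-2.4, -0.2, 7.9]
grip_width: 0.012
gripper_force: 84.2
```

```bash
python3 st.py
```

```text
t 11.6333 mean [ 0.56915 -0.13569  0.08714] std [1.e-05 1.e-05 2.e-05] yaw -26.53 F [-1.86  0.09  7.32] zaxis [ 5.e-04 -3.e-04 -1.e+00]
err tool mm 0.537069507659021 1.861878212118555
```

Request:
{"op": "step_arm", "data": {"targets": [[[0,0,0.004],[0,0,0]],[[0,0,0.008],[0,0,0]],[[0,0,0.009],[0,0,0]],[[0,0,0.009],[0,0,0]],[[0,0,0.009],[0,0,0]]]}}

```text
time_s: 12.05
position: [0.5693, -0.1357, 0.0862]
tool_rot: [[0.895, -0.447, 0.002], [-0.447, -0.895, -0.001], [0.002, 0.0, -1.0]]
ft_force: [-6.1, 3.7, 20.1]
grip_width: 0.0117
gripper_force: 86.6
```

```bash
python3 st.py;  python3 - <<'E'
from h import *
d=snap('wrist'); s=env.observe(); np.savez(f'now4.npz',**d,pos=s['position'],rot=s['tool_rot'])
E
python3 rel.py now4.npz
```

```text
t 12.35 mean [ 0.56925 -0.13573  0.08619] std [1.e-05 1.e-05 1.e-05] yaw -26.53 F [-6.56  1.99 20.35] zaxis [ 0.0019 -0.0011 -1.    ]
err tool mm 0.4313479853498597 1.8791386292989867
plate z 0.06315686368866001 dial [-0.3249282   1.86412032] sd 0.4648278510630284 125
skirt [-0.16088881  1.79306423] sd 0.22986634074533221 859
shift needed mm (tool) [-0.16403939  0.07105609]
0.006 190 [-0.17465883  1.78285677]
0.01 286 [-0.15864368  1.77805238]
0.014 300 [-0.15670975  1.81296035]
line y 1.5566839831375718 19.45843744708376
```

View pics/side_now.png

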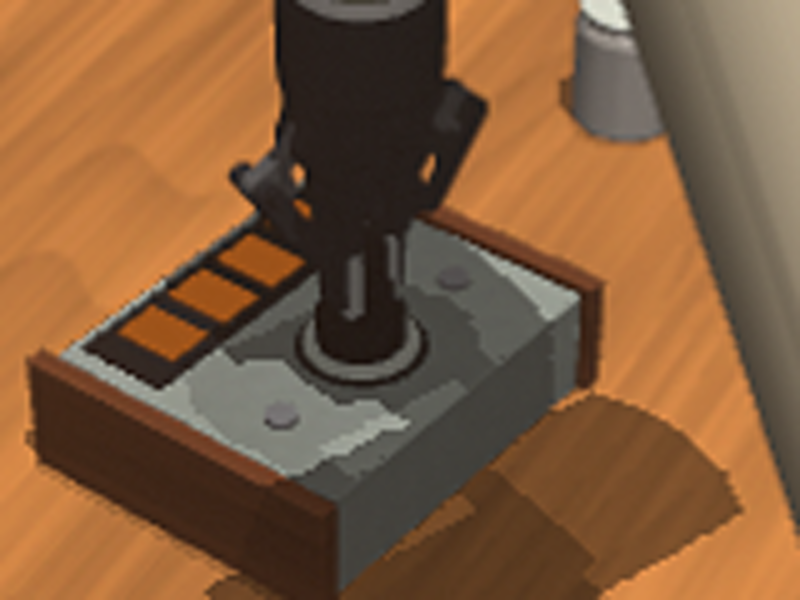

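The side view shows the knob seated on the plate, around (365,340). The plate has sunk 6 mm to its stop and is held there with 20 N. I'll hand it in.

```bash
python3 -c "
from rig import close_job
print(close_job())"
```

```text
the job is handed in; nothing more can be done
None
```

The knob is fully home on the shaft, its pointer lined up with the flat, and held pressed to the stop (about 6 mm, 20 N); I handed the job in at 12.4 s, no verdict was returned, and the arm stayed clear of the chalk, mug and tin.

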